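# Hook out the stray spice tin and put it away

## Robot

A 6-joint arm with a two-finger parallel gripper is mounted at the origin on the work surface. World frame = base frame: x ahead of the robot, y to its left, z up, the work surface at z = 0. Lengths are in m, angles in degrees, forces in N, time in s.
With the tool pointing down it reaches from about 0.25 to 0.725 m from the base axis. Payload 9.7 kg.
Tool frame: the origin (TCP) lies on the centre line of the jaws, within the pads' length; the fingertips stand 19 mm ahead of it and the grasp point (between the pads) is the TCP; z points along the fingers, y is the direction in which the jaws open and shut (so a half turn about z gives the same grasp; the last joint's range is limited). The gripper opens to 85 mm and grips with 20 to 120 N. Pads are 22 mm wide; open, the fingers measure 114 mm over their backs; the gripper's body (76 mm by 85 mm) begins 54 mm behind the grasp point. The pads swing forward as they close: fully open they stand 13 mm farther back than shut.
Start: joints at [-75.401, 4.979, 10.078, 95.1, 0, 90], TCP at [0.139, -0.532, 0.25] pointing down, gripper open.
Joint ranges: [-179.16, 179.16], [-48.56, 103.87], [-65.8, 70.77], [-126.05, 130.52], [-82.76, 87.17], [-180, 180]. Speed limits (degrees/s): [127.2, 127.2, 147.25, 180, 180, 180].

## Interface

Orientations are given as [roll, pitch, yaw] about the fixed x, y, z axes, in that order (R = Rz(yaw) Ry(pitch) Rx(roll)).
In Python, from workcell import bot gives the robot as it stands.
- The arm moves only by the tool servo_tool, never from a script. Its argument "motion" is a list that holds one entry, the list of rows, each a list of 6 numbers: the shift along the tool's x, y, z in mm, then the turn, a rotation vector about the tool's x, y, z in rad. A call has 1 to 5 rows; each row shifts and turns the commanded pose from where the row before left it, along the tool's axes as they then stand; what a row does not reach is not made up. A row lasts 1/10 s, in which the tool goes at most 50 mm and 8.59 degrees, less where a joint would pass 70% of its speed; a pose out of reach is approached as far as the arm can. A call is refused whole if a number of a shift passes 50 or a number of a turn 0.15, either way. A call with a gripper value outside its range is refused whole. "gripper" is the finger opening in mm, from 0 to 85.4, set as the call begins (left out, the last holds). The fingers move at their own pace and stop on an object; "newtons" is the grip in N (left out, the last holds). Time passes only in rows, so rows that do not move let the fingers close. It gives the time, the measured TCP pose, the force and the opening at its end, in the units of the state.
- bot.get_obs(): the state, without advancing time (a new reading comes with each control period).
- bot.camera(name): name is "scene" or "top"; returns a dict with "color" (384x512x3 uint8, red, green, blue), "fx", "fy", "cx", "cy" (pixels), "k1" (the pictures are not rectified: a ray, as slopes to the right and down, at radius r is drawn at 1 + k1 r^2 times it, then the intrinsics apply), "R" (3x3) and "t" (3): a world point X has camera coordinates R X + t. Camera axes: x right, y down, z forward; pixel columns grow to the right and rows downward; lengths in m; the calibration is good to about 2 mm. A picture is of the moment at which its call begins. There is no depth.
- bot.job_done(): hands the job in, once; it reports no verdict.
Trained networks look in a picture, given as the dict that the camera call returned (one of the last four; its "shot" number tells which), for a name from the list of things; names that differ only in an ending like _2 or _b are one class to them, and where a whole thing is asked for, a point or a joint stands for the part that bears it (a point fixed in the world has none). Each returns a list of dicts, best first, with "confidence" (0 to 1); they miss things now and then, are a little off and sometimes report something else, mostly with a low value. They report only what shows in the picture. A call takes as long as a camera call. They do not tell look-alikes from the thing itself.
- bot.look_for(picture, label): "rect" ([left, top, width, height] in pixels, round what is visible of it).
The state is a dict: "time": time; "q": joint angles; "qd": joint speeds; "joint_efforts": joint torques, N m; "ee_pos": TCP position; "tcp_rot": TCP orientation; "wrist_force": force on the tool from outside, world axes, zero at the start; "torque": the same for the moment, N m; "opening": finger opening in m.
Only numpy, scipy, OpenCV 4.12 (cv2) and the standard library are available. Lean on these libraries where they do the work, as an engineer would, in place of code of your own. Each camera call takes 0.05 s, during which the arm holds its last target.

## Task

A spice tin has slid back under the wire counter shelf, too far in for the fingers. Use the oven hook to draw it out in front of the shelf, lay the hook back down on the counter, then pick the tin up and set it (do not drop it) upright and fully down in the empty cell of the spice tray. Do not touch the tin with the fingers while it is under the shelf, and leave the other two tins, the squat jar and the bottle where they stand.

Things in the scene. Friction and masses are not known exactly. Their poses are not given: they have to be found in the camera images.
- rack: Wire counter shelf, fixed. Origin on the counter below the middle of its front edge; x points inwards (away from the robot), y left, z up. Spans y -147 to 147 mm, x 0 to 205. Its top, a grid of wires 24.5 mm apart, is 63 mm above the counter; free height beneath 57 mm (54 under a cross wire at x = 102). Four 6 mm wire legs at the corners; all sides open between them.
- tin: The stray spice tin: plain metal cylinder with a lid, 46 mm in diameter, 48 mm high, about 0.1 to 0.2 kg. Origin at the centre of its underside, z along its axis. It starts standing on the counter under the shelf, its axis 70 to 85 mm behind the front edge; there is free counter on its right, behind it and before it.
- hook: Oven hook lying flat. Origin at the centre of the underside of its wooden handle (110 long in x, 22 wide, 26 high, mm), z up. A steel rod, 8 mm thick, axis 13 mm above the underside, runs along +x to x = 170, bends square to +y as far as y = 58 and ends in a lip turned back to x = 156 (outer end). The mouth between rod and lip is 50 mm wide. About 0.13 kg.
- hook_bend (a point): Middle of the cross leg of the hook: the point x = 170, y = 29, z = 13 mm of the hook's frame.
- tray: Spice tray of wood, fixed to the counter, 60 x 172 mm (x, y), origin under its centre. Floor 5 mm thick, outer walls 5.5 mm and partitions 7 mm thick, their tops 16 mm above the counter. Three square cells in a row along y, 49 x 49 mm inside (1.5 mm free all round a tin), centres at y = -56, 0 and 56 mm; two hold tins, one is empty.
- pad: Round cork pad, 44 mm in diameter and 2 mm thick, fixed in the middle of the empty cell on the tray's floor. Origin at the centre of its underside, 5 mm above the counter; the tin comes to stand on it, its underside 7 mm above the counter.
- tin_a: Another tin, same as the stray one, standing in a cell of the tray. Origin at the centre of its underside.
- tin_b: Another tin, same as the stray one, standing in a cell of the tray. Origin at the centre of its underside.
- jar: Squat glass jar, 44 mm in diameter, 45 mm high, standing under the left end of the shelf. Origin at the centre of its underside.
- bottle: White bottle, 60 mm in diameter, 120 mm high, standing to the right of the shelf. Origin at the centre of its underside.
Not all that is in view belongs to the job. Leave any blue or pink look-alike of the tin alone.

How it is judged:
By the outcome, as a careful person would: the job done as asked, in the order asked, and still so for the second after the job is handed in, with the robot touching nothing.
It also fails if it takes over 70 s, if anything falls off the work surface, if the arm or the gripper's body presses on something with over 40 N, if the wrist force passes 120 N, or if a joint passes its speed limit or range.

## Working session

There is one attempt and no reset: what is moved stays moved. The work goes in short steps, Python scripts to look and compute and a tool call to move; the robot and the scene stay as the last step left them, time stands still between calls to the robot, and variables do not carry over. Pictures are saved under pics/ and viewed, and the job is handed in when it is done.

Besides the shell and the picture viewer there is one more tool, called after "Call:" as name([rows], argument=value, ...), one row to a line, values as JSON. servo_tool: Moves the arm, as the interface text tells. Its arguments: {"type":"object","properties":{"motion":{"type":"array","items":{"type":"array","items":{"type":"array","items":{"type":"number"}}}},"gripper":{"type":"number"},"newtons":{"type":"number"}},"required":["motion"]}

```bash
mkdir -p pics; ls; python3 - <<'E'
from workcell import bot
import cv2,pickle
o=bot.get_obs();print(o)
for n in("scene","top"):
    c=bot.camera(n);pickle.dump(c,open(f"pics/{n}0.pkl","wb"))
    cv2.imwrite(f"pics/{n}0.png",cv2.resize(c["color"][:,:,::-1],(800,600),interpolation=cv2.INTER_CUBIC))
    print({k:v for k,v in c.items() if k!="color"})
    for l in("rack","tin","hook","hook_bend","tray","pad","jar","bottle"):
        print(n,l,[(r["rect"],round(r["confidence"],2)) for r in bot.look_for(c,l)])
E
```

```text
pics
{'time': 0.0, 'q': array([-7.53994922e+01,  5.01077599e+00,  1.00331243e+01,  9.50998648e+01,
        9.05697599e-04,  9.00022607e+01]), 'qd': array([-0.01704573,  0.01833873,  0.07232757,  0.01476583, -0.04164685,
       -0.09676041]), 'joint_efforts': array([-1.04218830e-04, -5.20390213e+01,  4.64799929e+01,  1.64374639e-02,
       -1.45422473e-05, -2.39188876e-05]), 'ee_pos': array([ 0.13859287, -0.5320302 ,  0.24957426]), 'tcp_rot': array([-1.79922483e+02, -9.02638264e-04,  1.45982459e+01]), 'wrist_force': array([-0.55758628, -0.48254699, -0.18145614]), 'torque': array([ 0.02037586, -0.02726695,  0.01770985]), 'opening': 0.08572194173983666}
{'fx': 425.24445238436454, 'fy': 425.24445238436454, 'cx': 258.70715310189087, 'cy': 195.93354125467835, 'k1': -0.08936190639616896, 'R': array([[ 0.23548619,  0.97178521,  0.01340762],
       [ 0.73619572, -0.16935715, -0.65523585],
       [-0.63447783,  0.16416962, -0.75530538]]), 't': array([-0.14936822, -0.39486002,  1.49894063]), 'shot': 1}
scene rack [([219.7, 186.0, 137.1, 94.6], 0.87)]
scene tin [([366.6, 235.3, 27.7, 28.3], 0.95
[... 667 characters left out ...]
9e-03, -1.79579598e-01],
       [ 1.79579455e-01, -2.30489555e-04, -9.83743445e-01]]), 't': array([-0.00852221,  0.59478714,  0.85219704]), 'shot': 2}
top rack [([163.5, 104.7, 133.8, 97.5], 0.74)]
top tin [([133.1, 109.0, 22.5, 23.3], 0.96), ([124.2, 139.2, 19.4, 24.0], 0.73), ([183.4, 230.0, 24.2, 16.8], 0.72), ([92.0, 241.5, 24.0, 19.3], 0.63), ([229.0, 155.1, 15.8, 20.9], 0.61), ([137.4, 246.9, 24.9, 19.6], 0.57)]
top hook [([296.3, 241.9, 95.0, 28.9], 0.64)]
top hook_bend [([295.5, 237.9, 95.3, 29.8], 0.95)]
top tray [([91.7, 241.0, 76.1, 28.7], 0.71)]
top pad [([120.5, 244.7, 16.7, 20.5], 0.71)]
top jar [([178.0, 141.9, 19.9, 19.8], 0.6)]
top bottle [([299.0, 133.1, 28.0, 31.6], 0.64)]
```

View pics/scene0.png

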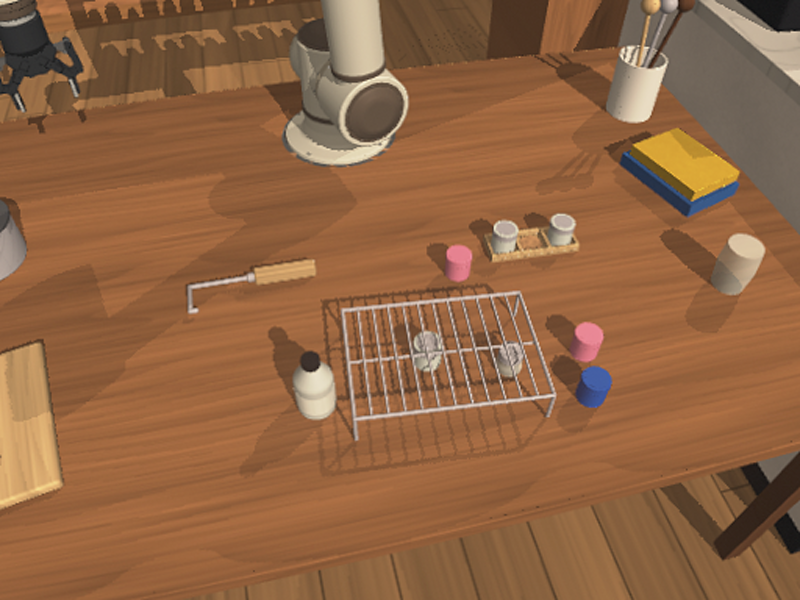

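View pics/top0.png

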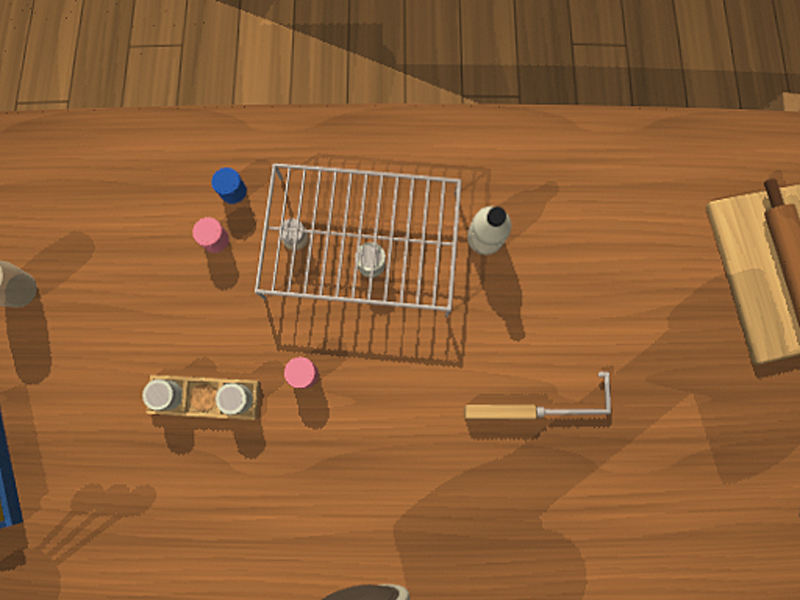

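Candidates for the tin, with pixels in the 800x600 top view:
- grey under the shelf (370,258)
- jar under its left end (293,234)
- pink (300,372) and (208,233)
- blue (228,184)
- tray tins (160,395) and (232,399)

By the description it is the grey one at (370,258), right of the jar. I'll check that in close crops.

```bash
cat > h.py <<'E'
import numpy as np,cv2,pickle
def proj(c,X):
    X=np.atleast_2d(X);p=X@np.array(c["R"]).T+np.array(c["t"]);s=p[:,:2]/p[:,2:];r2=(s**2).sum(1,keepdims=True)
    s=s*(1+c["k1"]*r2);return s*[c["fx"],c["fy"]]+[c["cx"],c["cy"]]
def unproj(c,uv,z):
    K=np.array([[c["fx"],0,c["cx"]],[0,c["fy"],c["cy"]],[0,0,1]])
    s=cv2.undistortPoints(np.array(uv,float).reshape(-1,1,2),K,np.array([c["k1"],0,0,0.])).reshape(-1,2)
    R=np.array(c["R"]);t=np.array(c["t"]);C=-R.T@t;d=np.c_[s,np.ones(len(s))]@R
    return C+d*((z-C[2])/d[:,2])[:,None]
def crop(c,box,s,name,pts=None):
    x,y,w,h=box;im=c["color"][:,:,::-1]
    M=cv2.resize(im[y:y+h,x:x+w],None,fx=s,fy=s,interpolation=cv2.INTER_CUBIC)
    if pts is not None:
        for p in pts:
            q=((np.array(p)-[x,y]+.5)*s).astype(int);cv2.circle(M,tuple(map(int,q)),1,(0,255,0),-1)
    cv2.imwrite(name,M)
E
python3 - <<'E'
from h import *
t=pickle.load(open("pics/top0.pkl","rb"));s=pickle.load(open("pics/scene0.pkl","rb"))
crop(t,(155,95,150,145),4,"pics/c1.png");crop(t,(85,220,120,55),6,"pics/c2.png");crop(t,(290,230,110,50),7,"pics/c3.png");crop(s,(210,180,155,105),5,"pics/c4.png")
E
```

```text
(no output)
```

View pics/c1.png

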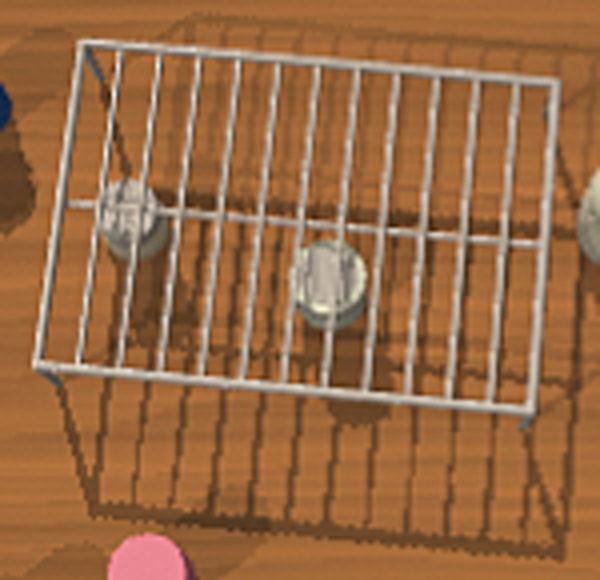

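View pics/c2.png

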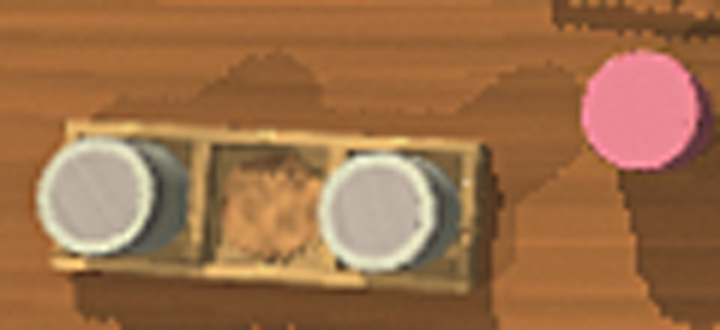

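View pics/c3.png

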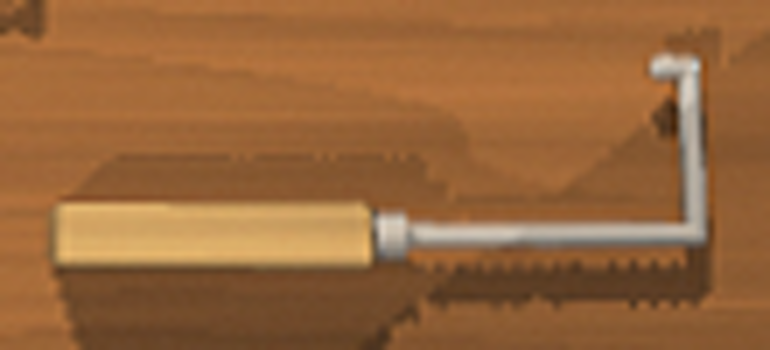

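View pics/c4.png

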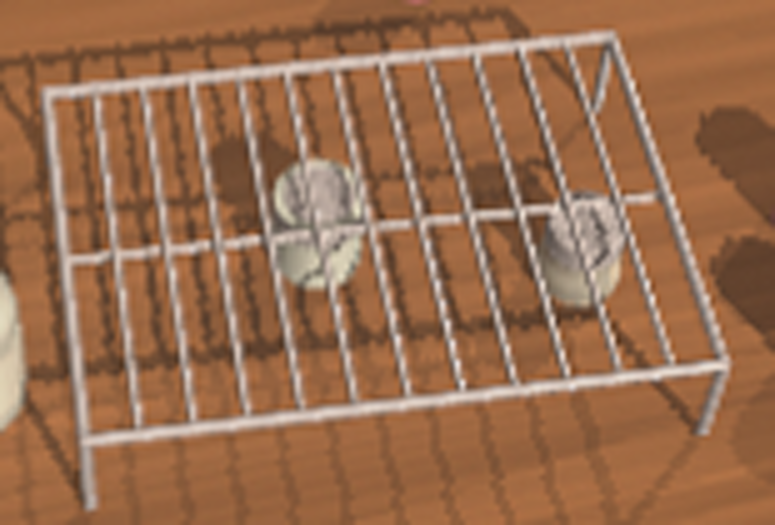

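```bash
cat > fit.py <<'E'
from h import *
from scipy.optimize import least_squares
t=pickle.load(open("pics/top0.pkl","rb"));s=pickle.load(open("pics/scene0.pkl","rb"))
def nat(o,k,P): return np.array(o)+np.array(P,float)/k-.5
def fit(L,obs,x0,shift=False):
    L=np.array(L,float)
    def W(p):
        a=p[2];return np.c_[L[:,0]*np.cos(a)-L[:,1]*np.sin(a)+p[0],L[:,0]*np.sin(a)+L[:,1]*np.cos(a)+p[1],L[:,2]]
    r=least_squares(lambda p:np.concatenate([(proj(c,W(p)[i])-uv).ravel() for c,i,uv in obs]),x0)
    print("pose",r.x[:2].round(4),np.degrees(r.x[2]).round(2),"res px",r.fun.reshape(-1,2).round(1).tolist());return r.x
if __name__=="__main__":
    z=.06
    L=[[0.205,.147,z],[.205,-.147,z],[0,-.147,z],[0,.147,z]]
    rt=nat((155,95),4,[(83,43),(555,82),(530,409),(39,366)]);rs=nat((210,180),5,[(727,362),(87,438),(48,92),(612,38)])
    a=slice(None)
    for ob in ([(t,a,rt)],[(s,a,rs)],[(t,a,rt),(s,a,rs)]): R=fit(L,ob,[.5,0,0])
    tc=[nat((155,95),4,[(329,278)]),nat((210,180),5,[(318,198)])]
    print("tin",unproj(t,tc[0],.048),unproj(s,tc[1],.048))
    print("jar",unproj(t,nat((155,95),4,[(128,208)]),.045),unproj(s,nat((210,180),5,[(584,222)]),.045))
    P=np.mean([unproj(t,tc[0],.048)[0],unproj(s,tc[1],.048)[0]],0)
    d=P[:2]-R[:2];c_,s_=np.cos(R[2]),np.sin(R[2]);print("tin in rack",c_*d[0]+s_*d[1],-s_*d[0]+c_*d[1])
    T=[[.03,.086,.016],[.03,-.086,.016],[-.03,-.086,.016],[-.03,.086,.016]]
    fit(T,[(t,a,nat((85,220),6,[(68,122),(488,145),(470,290),(52,262)]))],[.3,.2,0])
    print("traytins",unproj(t,nat((85,220),6,[(98,196),(378,210)]),.055))
    H=[[-.055,.011,.026],[.055,.011,.026],[.055,-.011,.026],[-.055,-.011,.026],[.170,0,.013],[.170,.058,.013]]
    fit(H,[(t,a,nat((290,230),7,[(52,204),(372,202),(372,265),(55,268),(698,235),(690,64)]))],[.3,-.2,-1.57])
    for r in bot if False else []: pass
    # others
    print("pink near", unproj(t,[[300/800*512,372*.64]],.048),"bottle",unproj(t,[[495*.64,216*.64]],.12))
E
python3 fit.py
```

```text
pose [0.5922 0.0565] -5.19 res px [[-0.2, -0.1], [0.2, -0.0], [0.4, 0.1], [-0.4, -0.1]]
pose [0.5897 0.0569] -5.38 res px [[-0.3, 0.2], [0.0, 0.2], [0.1, -0.0], [0.2, -0.5]]
pose [0.5911 0.0566] -5.28 res px [[-0.2, 0.3], [0.3, 0.5], [0.4, 0.7], [-0.4, 0.3], [-0.1, 0.6], [0.2, 0.9], [0.1, 0.5], [0.2, -0.2]]
tin [[0.66183595 0.03047202 0.048     ]] [[0.66317924 0.0288056  0.048     ]]
jar [[0.70728763 0.15468945 0.045     ]] [[0.70505739 0.15324769 0.045     ]]
tin in rack 0.07357839825357657 -0.020276594751968673
pose [0.4467 0.2924] -3.04 res px [[0.4, -0.7], [-0.7, -0.4], [0.1, 0.5], [0.3, 0.6]]
traytins [[0.4488356  0.34744941 0.055     ]
 [0.44434296 0.23630966 0.055     ]]
pose [ 0.4247 -0.1688] -90.36 res px [[0.2, -0.3], [0.4, 0.0], [0.6, 0.3], [-0.1, -0.1], [-0.6, -0.3], [-0.6, 0.3]]
pink near [[0.48310869 0.13440571 0.048     ]] bottle [[ 0.70351089 -0.15354281  0.12      ]]
```

The close crop shows it: the grey lidded tin under the shelf, right of the glass jar, at crop (329,278), which is world (0.6625, 0.030). Now I'll move above the hook.

Call:
servo_tool([
  [[31,-25,0,0,0,0],[31,-25,0,0,0,0],[31,-25,0,0,0,0],[31,-25,0,0,0,0],[31,-25,0,0,0,0]],
], gripper=85)

```text
time: 1.4
ee_pos: [0.2577, -0.3709, 0.2504]
tcp_rot: [180.0, -0.0, 14.6]
wrist_force: [1.7, -0.0, -0.1]
opening: 0.0852
```

Call:
servo_tool([
  [[31,-25,0,0,0,0],[31,-25,0,0,0,0],[31,-25,0,0,0,0],[31,-25,0,0,0,0],[31,-25,0,0,0,0]],
])

```text
time: 1.9
ee_pos: [0.3763, -0.2107, 0.2505]
tcp_rot: [180.0, -0.0, 14.6]
wrist_force: [1.2, -0.9, -0.8]
opening: 0.0846
```

Call:
servo_tool([
  [[31,-25,0,0,0,0],[31,-25,0,0,0,0],[0,0,0,0,0,-0.145],[0,0,0,0,0,-0.145],[0,0,0,0,0,-0.145]],
])

```text
time: 2.4
ee_pos: [0.4232, -0.1477, 0.2503]
tcp_rot: [-180.0, 0.0, 39.9]
wrist_force: [-0.2, 0.7, -0.3]
opening: 0.0853
```

Call:
servo_tool([
  [[0,0,0,0,0,-0.145],[0,0,0,0,0,-0.145],[0,0,0,0,0,-0.145],[0,0,0,0,0,-0.145],[0,0,0,0,0,-0.145]],
])

```text
time: 2.9
ee_pos: [0.423, -0.1481, 0.2504]
tcp_rot: [180.0, 0.0, 81.4]
wrist_force: [-0.6, -0.1, 0.4]
opening: 0.0853
```

```bash
cat > d.py <<'E'
import sys
from h import *
from workcell import bot
from scipy.spatial.transform import Rotation as Ro
# usage: d.py x y z yaw
o=bot.get_obs();x,y,z,yaw=map(float,sys.argv[1:5])
R=Ro.from_euler("xyz",o["tcp_rot"],degrees=True);G=Ro.from_euler("xyz",[180,0,yaw],degrees=True)
p=np.array(o["ee_pos"])
print("t",o["time"],"p",p.round(4),"rpy",np.round(o["tcp_rot"],2),"F",np.round(o["wrist_force"],1),"open",round(o["opening"]*1000,1))
print("shift tool mm",(R.inv().apply(np.array([x,y,z])-p)*1000).round(1),"rotvec",(R.inv()*G).as_rotvec().round(3))
E
python3 d.py .4249 -.1438 .09 89.64
```

```text
t 2.9 p [ 0.423  -0.1481  0.2504] rpy [179.99   0.    81.41] F [-0.6 -0.1  0.4] open 85.3
shift tool mm [  4.6   1.2 160.4] rotvec [ 0.     0.    -0.144]
```

Call:
servo_tool([
  [[4.5,1,0,0,0,-0.144],[0,0,40,0,0,0],[0,0,40,0,0,0],[0,0,40,0,0,0],[0,0,40,0,0,0]],
])

```text
time: 3.4
ee_pos: [0.4246, -0.1438, 0.0889]
tcp_rot: [180.0, 0.0, 89.3]
wrist_force: [0.9, -0.2, -0.2]
opening: 0.0848
```

```bash
python3 d.py .4249 -.1438 .026 89.64; python3 - <<'E'
from h import *
from workcell import bot
c=bot.camera("top");crop(c,(270,200,130,100),6,"pics/g1.png")
E
```

```text
t 3.4 p [ 0.4246 -0.1438  0.0889] rpy [1.7996e+02 1.0000e-02 8.9320e+01] F [ 0.9 -0.2 -0.2] open 84.8
shift tool mm [ 0.   0.3 62.9] rotvec [ 0.001  0.    -0.006]
```

View pics/g1.png

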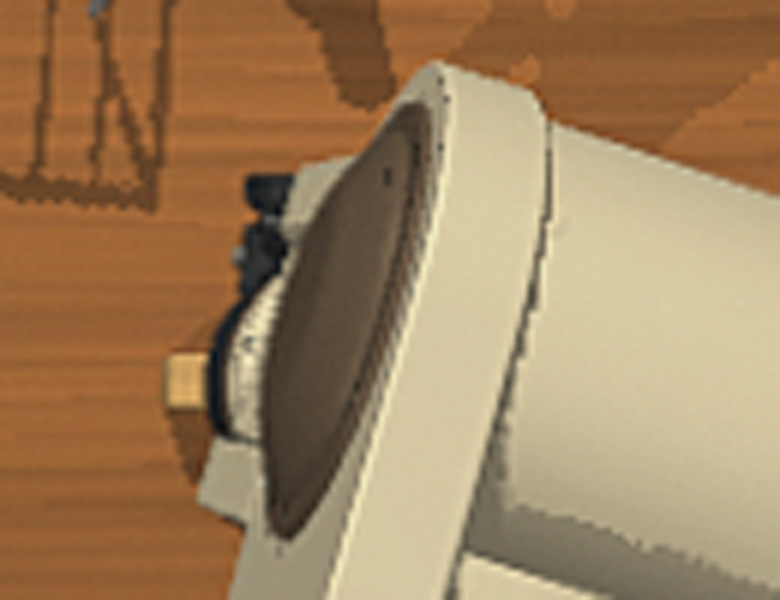

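The arm hides most of it, but the handle's left end shows at crop (185,380), with a finger above it at (265,195). I'll descend and grip.

Call:
servo_tool([
  [[0,0,25,0,0,0],[0,0,20,0,0,0],[0,0,12,0,0,0],[0,0,6,0,0,0],[0,0,0,0,0,0]],
])

```text
time: 3.95
ee_pos: [0.4247, -0.1439, 0.0275]
tcp_rot: [-180.0, -0.0, 89.3]
wrist_force: [-0.3, 0.4, -0.1]
opening: 0.0849
```

Call:
servo_tool([
  [[0,0,0,0,0,0],[0,0,0,0,0,0],[0,0,0,0,0,0],[0,0,0,0,0,0],[0,0,0,0,0,0]],
], gripper=10, newtons=80)

```text
time: 4.45
ee_pos: [0.425, -0.144, 0.028]
tcp_rot: [179.9, 0.0, 89.3]
wrist_force: [0.5, 1.5, 0.2]
opening: 0.0199
```

Call:
servo_tool([
  [[0,0,0,0,0,0],[0,0,0,0,0,0],[0,0,0,0,0,0]],
])

```text
time: 4.75
ee_pos: [0.4251, -0.144, 0.0279]
tcp_rot: [179.9, 0.0, 89.3]
wrist_force: [-0.8, 0.5, 5.5]
opening: 0.0201
```

Opening 20 mm, so the handle is held. I'll lift it, move to the front of the shelf and turn it.

Call:
servo_tool([
  [[0,0,-20,0,0,0],[0,0,-30,0,0,0],[0,0,-25,0,0,0],[30,-18,0,0,0,0],[40,-22,0,0,0,0]],
])

```text
time: 5.25
ee_pos: [0.3856, -0.0735, 0.1028]
tcp_rot: [179.9, 0.0, 89.2]
wrist_force: [-0.1, 0.5, -1.7]
opening: 0.0201
```

Call:
servo_tool([
  [[36,-19,0,0,0,0],[0,0,0,0,0,-0.12],[0,0,0,0,0,-0.145],[0,0,0,0,0,-0.145],[0,0,0,0,0,-0.145]],
])

```text
time: 5.75
ee_pos: [0.3668, -0.037, 0.1021]
tcp_rot: [-180.0, -0.0, 121.5]
wrist_force: [0.2, -0.1, -1.2]
opening: 0.0202
```

Call:
servo_tool([
  [[0,0,0,0,0,-0.145],[0,0,0,0,0,-0.145],[0,0,0,0,0,-0.145],[0,0,0,0,0,-0.145],[0,0,0,0,0,-0.145]],
])

```text
time: 6.25
ee_pos: [0.3667, -0.0371, 0.1021]
tcp_rot: [-180.0, -0.0, 163.0]
wrist_force: [0.3, 0.3, -0.8]
opening: 0.0203
```

Call:
servo_tool([
  [[0,0,0,0,0,-0.145],[0,0,0,0,0,-0.06],[0,0,0,0,0,0]],
])

```text
time: 6.55
ee_pos: [0.3668, -0.0371, 0.1021]
tcp_rot: [-180.0, -0.0, 174.4]
wrist_force: [-0.1, -0.1, -1.2]
opening: 0.02
```

```bash
python3 d.py .3663 -.0381 .031 174.7; python3 - <<'E'
from h import *
from workcell import bot
for n in("top","scene"):
    c=bot.camera(n);pickle.dump(c,open(f"pics/{n}1.pkl","wb"))
    cv2.imwrite(f"pics/{n}1.png",cv2.resize(c["color"][:,:,::-1],(800,600),interpolation=cv2.INTER_CUBIC))
E
```

```text
t 6.55 p [ 0.3668 -0.0371  0.1021] rpy [-1.8000e+02 -3.0000e-02  1.7444e+02] F [-0.1 -0.1 -1.2] open 20.0
shift tool mm [ 0.3 -1.  71.1] rotvec [-0.    -0.001 -0.005]
```

View pics/top1.png

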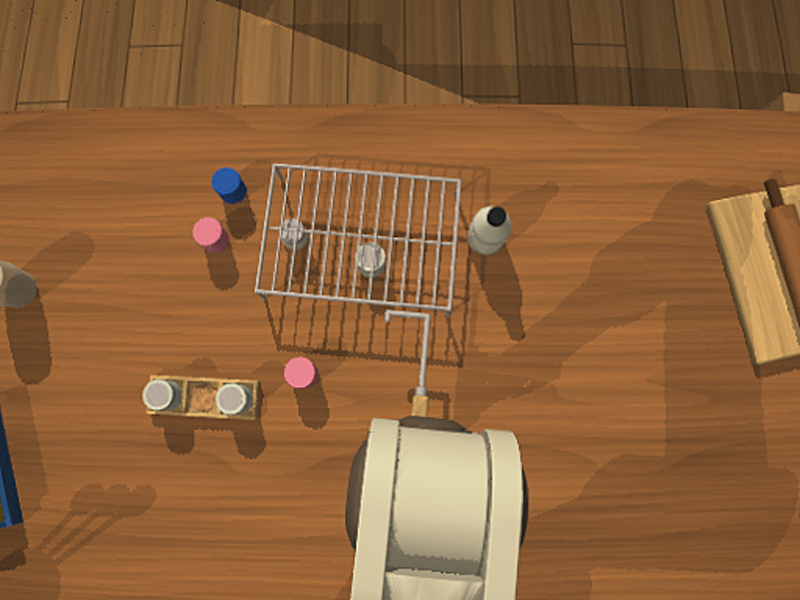

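View pics/scene1.png

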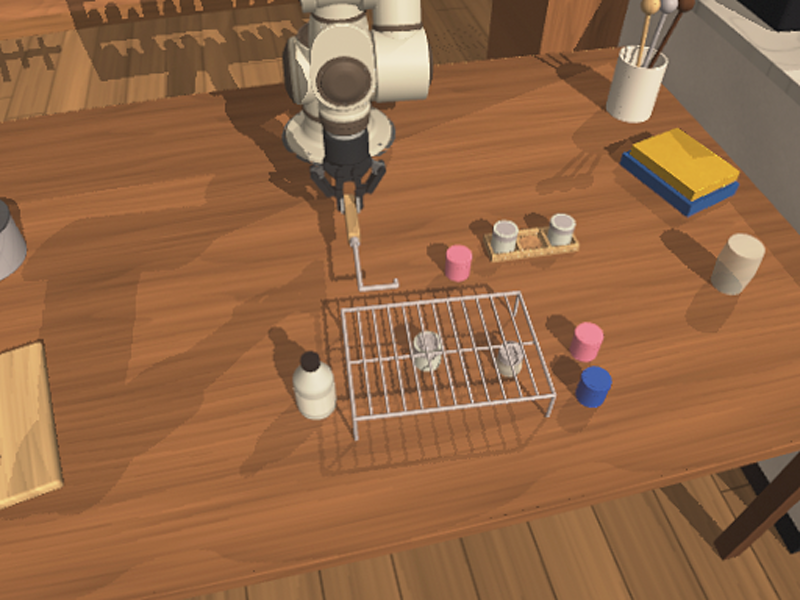

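The hook is held ahead of the shelf: bend corner at top (427,316), lip at (388,316). I'll check this against the predicted pose.

```bash
python3 - <<'E'
from h import *
from scipy.optimize import least_squares
t=pickle.load(open("pics/top1.pkl","rb"));s=pickle.load(open("pics/scene1.pkl","rb"))
crop(t,(235,190,60,80),7,"pics/k1.png");crop(s,(210,115,60,80),7,"pics/k2.png")
p=np.array([.3668,-.0371]);a=np.radians(-5.56)
def W(L,off=25,dz=0):
    x=L[0]+off;return [p[0]+x*np.cos(a)-L[1]*np.sin(a),p[1]+x*np.sin(a)+L[1]*np.cos(a),L[2]+dz]
for L in([170,0,13],[170,58,13],[62,0,13]):
    X=W(np.array(L)/1e3,.025,.0745);print(L,np.round(X,4),"top crop",(proj(t,X)[0]-[235,190]+.5)*7,"scene crop",(proj(s,X)[0]-[210,115]+.5)*7)
E
```

```text
[170, 0, 13] [ 0.5609 -0.056   0.0875] top crop [274.62959501  92.68146323] scene crop [147.92677037 487.02389842]
[170, 58, 13] [0.5665 0.0017 0.0875] top crop [96.98048794 75.79170362] scene crop [308.11761311 471.81919048]
[62, 0, 13] [ 0.4534 -0.0455  0.0875] top crop [245.12860987 426.7183599 ] scene crop [120.59943393 280.79539701]
```

View pics/k1.png

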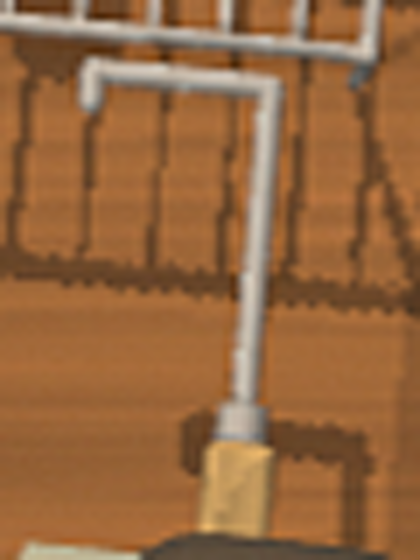

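View pics/k2.png

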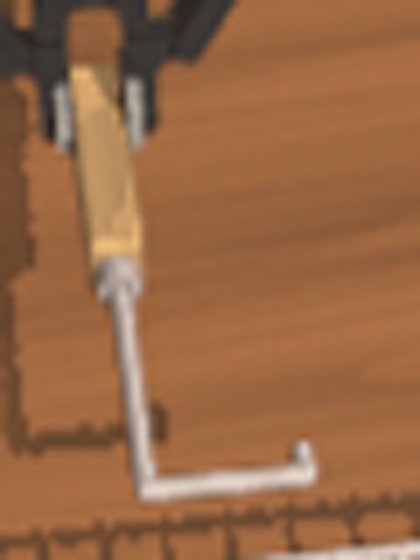

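Prediction agrees to about 2 mm. I'll lower it and insert it right of the tin.

Call:
servo_tool([
  [[0,-6,20,0,0,-0.005],[0,0,25,0,0,0],[0,0,17,0,0,0],[0,0,8,0,0,0],[0,0,0,0,0,0]],
])

```text
time: 7.15
ee_pos: [0.3658, -0.0431, 0.0315]
tcp_rot: [180.0, -0.1, 174.6]
wrist_force: [-0.1, -0.3, -1.2]
opening: 0.0198
```

```bash
python3 d.py .3663 -.0381 .031 174.7; python3 - <<'E'
from h import *
from workcell import bot
for n in("top",):
    c=bot.camera(n);crop(c,(160,100,160,150),4,"pics/k3.png")
E
```

```text
t 7.15 p [ 0.3658 -0.0431  0.0315] rpy [ 1.8000e+02 -1.0000e-01  1.7463e+02] F [-0.1 -0.3 -1.2] open 19.8
shift tool mm [-0.1  5.   0.5] rotvec [ 0.    -0.002 -0.001]
```

View pics/k3.png

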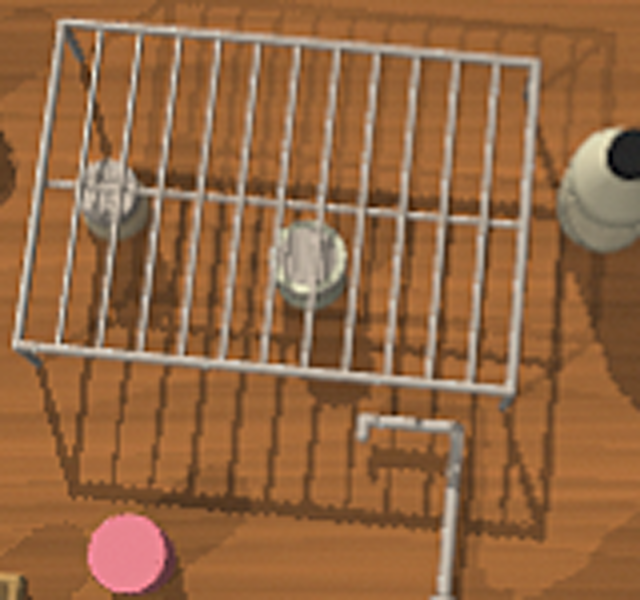

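The hook lies low in front of the shelf: rod at crop (458,430), lip at (362,425). Following the wires up, the lip clears the tin's right edge at (345,265). I'll insert it.

Call:
servo_tool([
  [[-15,0,0,0,0,0],[-25,0,0,0,0,0],[-25,0,0,0,0,0],[-20,0,0,0,0,0],[0,0,0,0,0,0]],
])

```text
time: 7.7
ee_pos: [0.4536, -0.0512, 0.0335]
tcp_rot: [-180.0, 0.1, 174.7]
wrist_force: [-1.1, 0.4, -1.3]
opening: 0.0199
```

Call:
servo_tool([
  [[-15,0,0,0,0,0],[-20,0,0,0,0,0],[-20,0,0,0,0,0],[-10,0,0,0,0,0],[0,0,0,0,0,0]],
])

```text
time: 8.2
ee_pos: [0.5163, -0.0571, 0.0327]
tcp_rot: [-180.0, 0.0, 174.7]
wrist_force: [-0.7, -0.6, -1.1]
opening: 0.0203
```

```bash
python3 - <<'E'
from h import *
from workcell import bot
c=bot.camera("top");crop(c,(160,100,160,110),4,"pics/k4.png")
c=bot.camera("scene");crop(c,(210,180,155,105),5,"pics/k5.png")
E
```

```text
(no output)
```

View pics/k4.png

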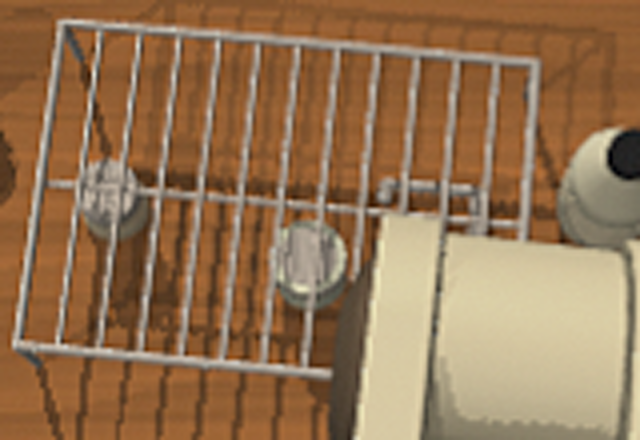

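View pics/k5.png

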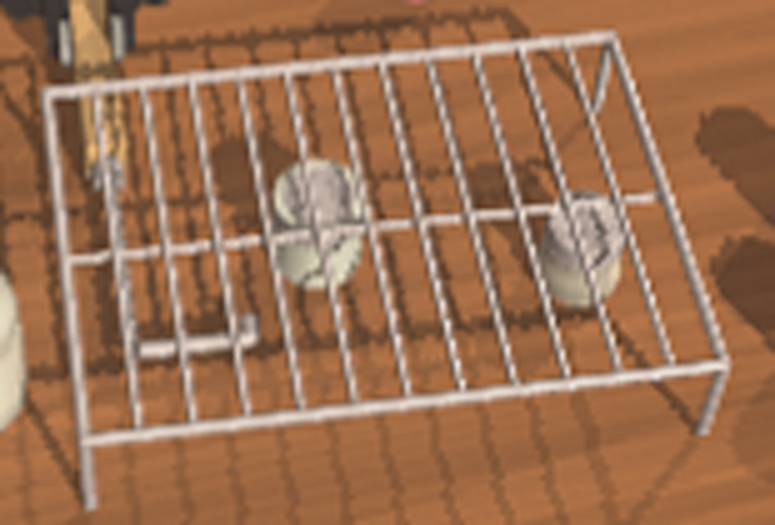

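The hook is behind and right of the tin: lip at top crop (385,195), tin at (308,262), not touched. I'll shift it left by 70 mm.

Call:
servo_tool([
  [[0,10,0,0,0,0],[0,20,0,0,0,0],[0,20,0,0,0,0],[0,14,0,0,0,0],[0,6,0,0,0,0]],
])

```text
time: 8.8
ee_pos: [0.5219, 0.0141, 0.0325]
tcp_rot: [180.0, 0.0, 174.8]
wrist_force: [-0.1, 0.8, -1.1]
opening: 0.0198
```

```bash
python3 d.py .5 0 .031 174.7;python3 - <<'E'
from h import *
from workcell import bot
c=bot.camera("top");crop(c,(160,100,160,110),4,"pics/k6.png")
c=bot.camera("scene");crop(c,(210,180,155,105),5,"pics/k7.png")
E
```

```text
t 8.8 p [0.5219 0.0141 0.0325] rpy [1.7999e+02 1.0000e-02 1.7477e+02] F [-0.1  0.8 -1.1] open 19.8
shift tool mm [ 20.5 -16.    1.5] rotvec [0.    0.    0.001]
```

View pics/k6.png

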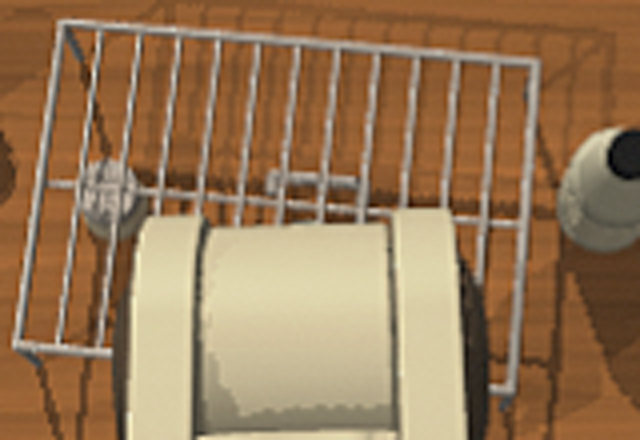

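View pics/k7.png

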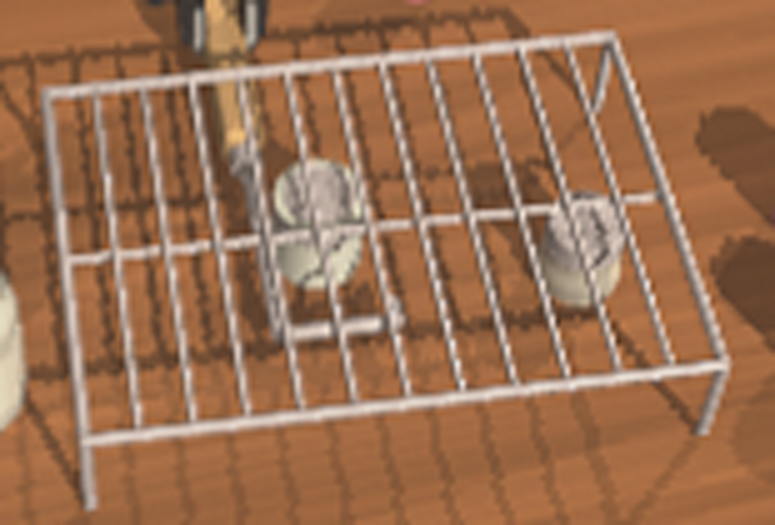

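The mouth faces the tin (cross leg at scene crop (340,327), tin at (318,240)), and the tin is about 2 mm to the rod side. I'll trim 2 mm right and pull back.

Call:
servo_tool([
  [[5,-2,0,0,0,0],[10,0,0,0,0,0],[10,0,0,0,0,0],[6,0,0,0,0,0],[5,0,0,0,0,0]],
])

```text
time: 9.4
ee_pos: [0.4856, 0.0138, 0.0324]
tcp_rot: [180.0, 0.0, 174.7]
wrist_force: [0.9, 0.5, -1.7]
opening: 0.02
```

Call:
servo_tool([
  [[6,0,0,0,0,0],[8,0,0,0,0,0],[8,0,0,0,0,0],[8,0,0,0,0,0],[4,0,0,0,0,0]],
])

```text
time: 9.9
ee_pos: [0.4515, 0.0173, 0.0323]
tcp_rot: [-180.0, -0.0, 174.7]
wrist_force: [0.7, 0.2, -2.0]
opening: 0.0197
```

```bash
python3 - <<'E'
from h import *
from workcell import bot
c=bot.camera("scene");crop(c,(210,150,155,115),5,"pics/k9.png")
E
```

```text
(no output)
```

View pics/k9.png

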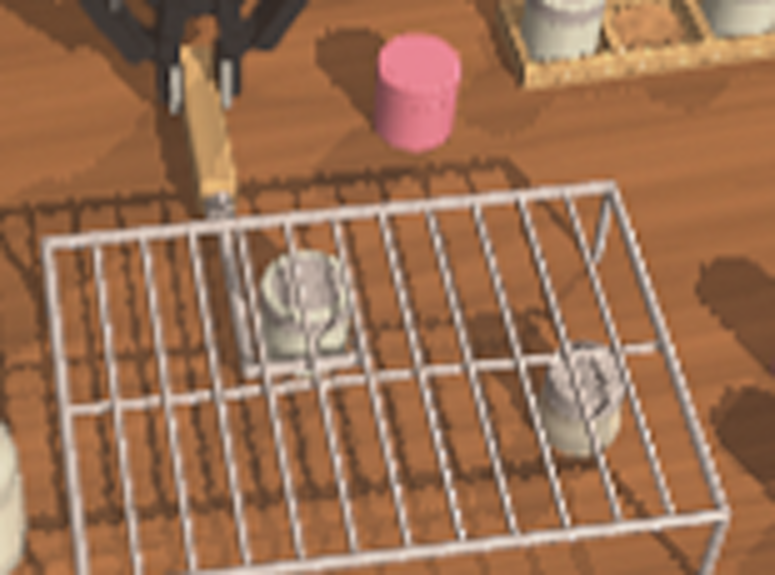

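The tin, now at crop (305,300), is seated in the mouth and coming along upright. I'll keep pulling; about 118 mm remain.

Call:
servo_tool([
  [[5,0,0,0,0,0],[9,0,0,0,0,0],[9,0,0,0,0,0],[9,0,0,0,0,0],[9,0,0,0,0,0]],
])

```text
time: 10.45
ee_pos: [0.4107, 0.021, 0.0323]
tcp_rot: [-180.0, 0.0, 174.7]
wrist_force: [0.4, 0.0, -1.6]
opening: 0.0202
```

Call:
servo_tool([
  [[9,0,0,0,0,0],[9,0,0,0,0,0],[9,0,0,0,0,0],[9,0,0,0,0,0],[9,0,0,0,0,0]],
])

```text
time: 10.95
ee_pos: [0.366, 0.0252, 0.0323]
tcp_rot: [-180.0, 0.0, 174.7]
wrist_force: [0.4, 0.2, -0.1]
opening: 0.0204
```

Call:
servo_tool([
  [[9,0,0,0,0,0],[9,0,0,0,0,0],[6,0,0,0,0,0],[4,0,0,0,0,0],[2,0,0,0,0,0]],
])

```text
time: 11.45
ee_pos: [0.3366, 0.0279, 0.0323]
tcp_rot: [180.0, 0.0, 174.7]
wrist_force: [0.9, -0.3, -2.3]
opening: 0.0199
```

```bash
python3 - <<'E'
from h import *
from workcell import bot
c=bot.camera("scene");crop(c,(190,120,180,120),4,"pics/k10.png")
c=bot.camera("top");crop(c,(160,160,160,110),4,"pics/k11.png")
E
```

```text
(no output)
```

View pics/k10.png

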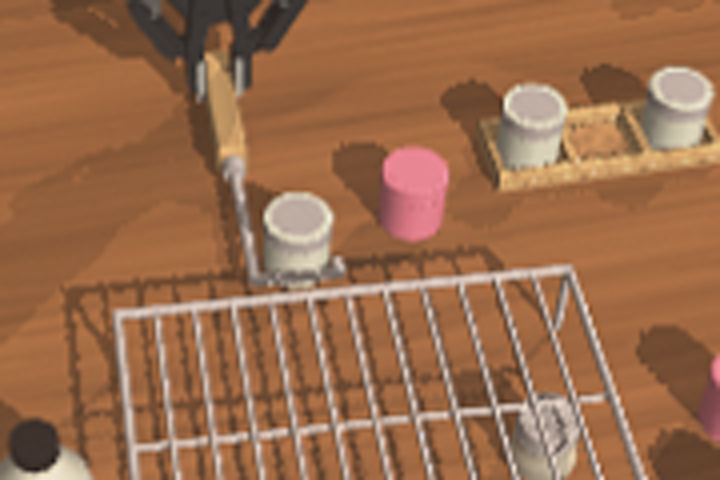

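View pics/k11.png

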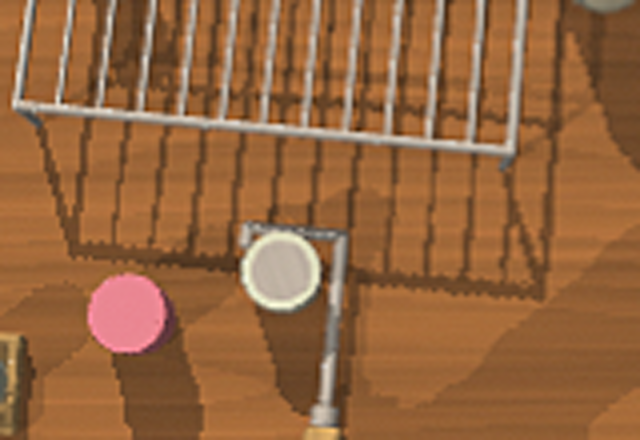

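The tin is in front of the shelf at top crop (281,271), upright. I'll move the hook in 25 mm to free the lip, then right, away from the tin, and lay it down.

Call:
servo_tool([
  [[-5,0,0,0,0,0],[-10,0,0,0,0,0],[-10,0,0,0,0,0],[0,-10,0,0,0,0],[0,-15,0,0,0,0]],
])

```text
time: 12.05
ee_pos: [0.3596, 0.0003, 0.032]
tcp_rot: [-180.0, -0.1, 174.8]
wrist_force: [0.3, -0.5, 0.1]
opening: 0.0205
```

Call:
servo_tool([
  [[0,-25,0,0,0,0],[0,-25,0,0,0,0],[0,-25,0,0,0,0],[0,-20,0,0,0,0],[10,-10,0,0,0,0]],
])

```text
time: 12.55
ee_pos: [0.3398, -0.1049, 0.0322]
tcp_rot: [-180.0, -0.0, 174.6]
wrist_force: [-0.9, 0.0, -1.2]
opening: 0.0198
```

Call:
servo_tool([
  [[15,0,0,0,0,0],[10,0,0,0,0,0],[0,0,2,0,0,0],[0,0,2,0,0,0],[0,0,0,0,0,0]],
])

```text
time: 13.05
ee_pos: [0.3152, -0.1006, 0.0281]
tcp_rot: [-180.0, 0.0, 174.7]
wrist_force: [-0.4, 0.5, -1.9]
opening: 0.0199
```

```bash
python3 d.py .35 -.1 .028 174.7; python3 - <<'E'
from h import *
from workcell import bot
c=bot.camera("scene");crop(c,(140,90,200,130),4,"pics/k12.png")
c=bot.camera("top");crop(c,(190,190,180,130),4,"pics/k13.png")
E
```

```text
t 13.05 p [ 0.3152 -0.1006  0.0281] rpy [-1.8000e+02  1.0000e-02  1.7471e+02] F [-0.4  0.5 -1.9] open 19.9
shift tool mm [-34.6   3.8   0.1] rotvec [-0.  0.  0.]
```

View pics/k12.png

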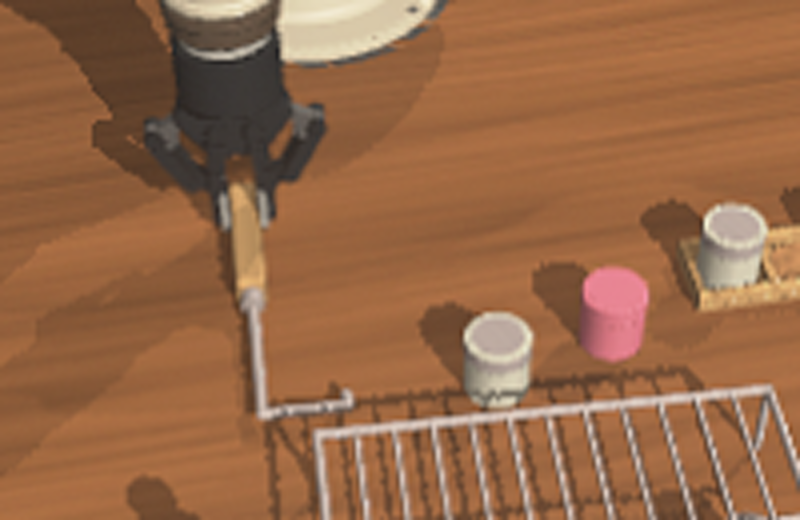

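View pics/k13.png

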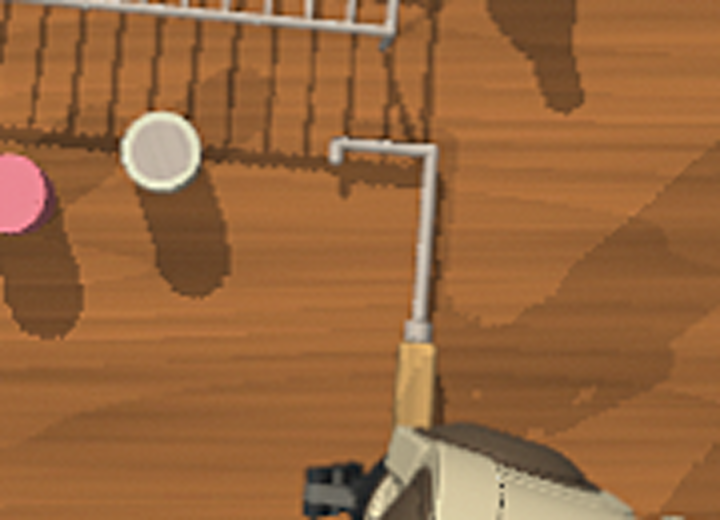

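The tin is free at top crop (161,152), and the hook is clear at its right, about flat. I'll ease it down until it touches, then release.

Call:
servo_tool([
  [[0,0,0.5,0,0,0],[0,0,0.5,0,0,0],[0,0,0,0,0,0]],
])

```text
time: 13.45
ee_pos: [0.3151, -0.1005, 0.0279]
tcp_rot: [180.0, 0.0, 174.7]
wrist_force: [-3.0, 1.3, 5.6]
opening: 0.0202
```

Call:
servo_tool([
  [[0,0,0.5,0,0,0],[0,0,0,0,0,0]],
])

```text
time: 13.65
ee_pos: [0.3151, -0.1005, 0.0279]
tcp_rot: [180.0, 0.0, 174.7]
wrist_force: [-5.1, 2.4, 12.8]
opening: 0.0199
```

Contact, on the counter. I'll open and lift.

Call:
servo_tool([
  [[0,0,-0.5,0,0,0],[0,0,0,0,0,0],[0,0,0,0,0,0],[0,0,0,0,0,0],[0,0,0,0,0,0]],
], gripper=85)

```text
time: 14.15
ee_pos: [0.3148, -0.1006, 0.0272]
tcp_rot: [180.0, -0.0, 174.7]
wrist_force: [-0.3, 0.6, 0.1]
opening: 0.0845
```

Call:
servo_tool([
  [[0,0,-10,0,0,0],[0,0,-30,0,0,0],[0,0,-40,0,0,0],[0,0,-40,0,0,0],[0,0,0,0,0,0.14]],
])

```text
time: 14.65
ee_pos: [0.3166, -0.1012, 0.1529]
tcp_rot: [-180.0, 0.4, 166.6]
wrist_force: [1.3, -0.9, -0.6]
opening: 0.085
```

```bash
python3 - <<'E'
from h import *
from workcell import bot
s=bot.camera("scene");crop(s,(140,90,200,130),4,"pics/k14.png");pickle.dump(s,open("pics/s2.pkl","wb"))
t=bot.camera("top");crop(t,(85,190,280,130),2.8,"pics/k15.png");crop(t,(205,200,50,50),10,"pics/k16.png");crop(t,(85,220,120,55),6,"pics/k17.png");pickle.dump(t,open("pics/t2.pkl","wb"))
for c in(s,t):
  for r in bot.look_for(c,"tin"):
    x,y,w,h=r["rect"];print(c["shot"],r["rect"],r["confidence"])
crop(s,(240,155,45,45),10,"pics/k18.png")
E
```

```text
16 [367.9, 232.6, 23.5, 31.7] 0.91
16 [368.2, 209.6, 19.3, 19.8] 0.9
16 [285.5, 154.4, 16.8, 24.2] 0.85
16 [255.1, 171.1, 18.7, 20.1] 0.79
16 [351.8, 137.3, 13.5, 20.1] 0.74
16 [313.7, 141.6, 23.1, 24.1] 0.69
17 [94.2, 246.8, 24.4, 13.2] 0.98
17 [139.8, 247.4, 19.8, 20.0] 0.74
17 [219.3, 218.9, 20.5, 21.9] 0.66
17 [134.4, 108.0, 21.8, 21.4] 0.65
17 [272.8, 225.0, 26.6, 85.2] 0.64
17 [123.3, 138.8, 22.0, 20.9] 0.62
17 [181.8, 229.9, 26.4, 17.5] 0.6
```

View pics/k15.png

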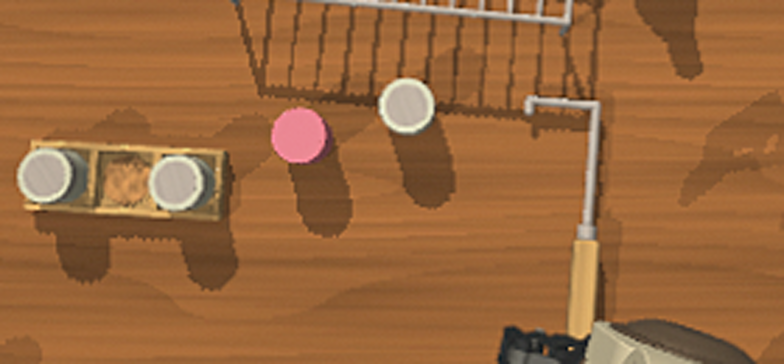

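View pics/k16.png

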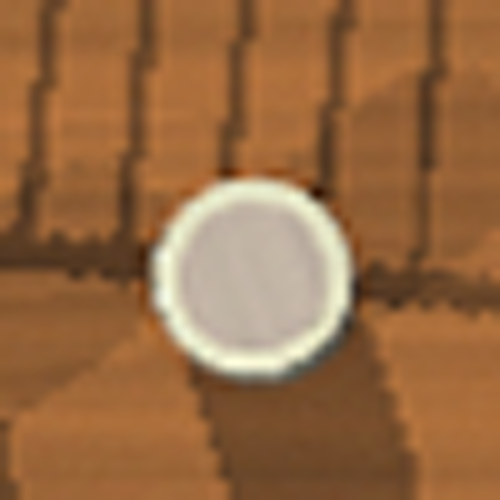

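View pics/k18.png

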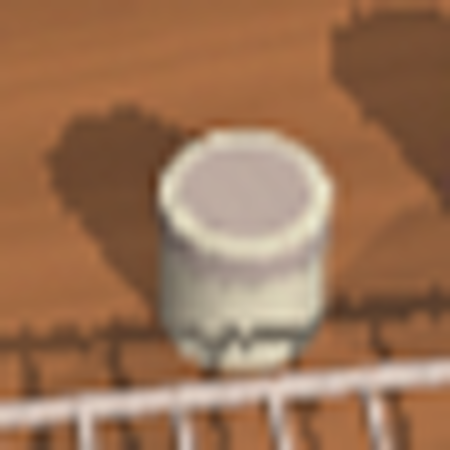

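View pics/k14.png

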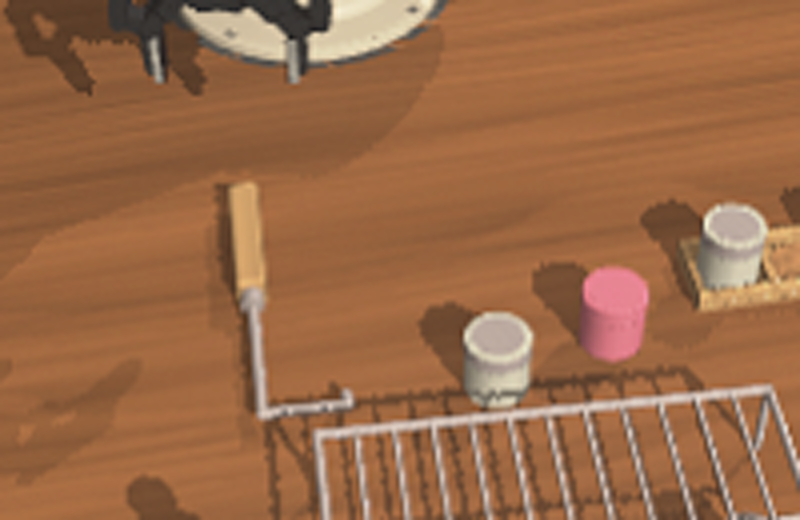

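```bash
python3 - <<'E'
from h import *
t=pickle.load(open("pics/t2.pkl","rb"));s=pickle.load(open("pics/s2.pkl","rb"))
print(unproj(t,[[229.8,227.2]],.048),unproj(s,[[264.1,173.7]],.048))
crop(s,(305,130,70,42),11,"pics/k19.png")
E
```

```text
[[0.50871996 0.04582853 0.048     ]] [[0.50787585 0.04495559 0.048     ]]
```

View pics/k17.png

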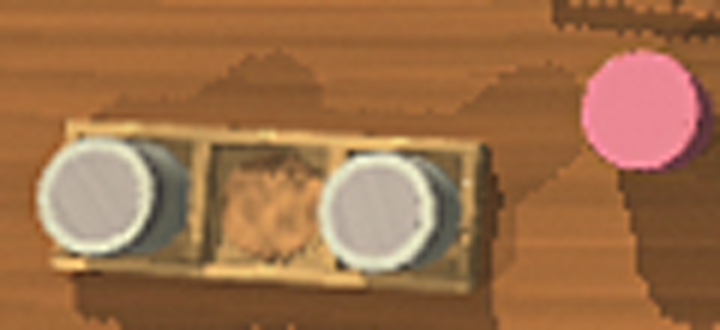

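View pics/k19.png

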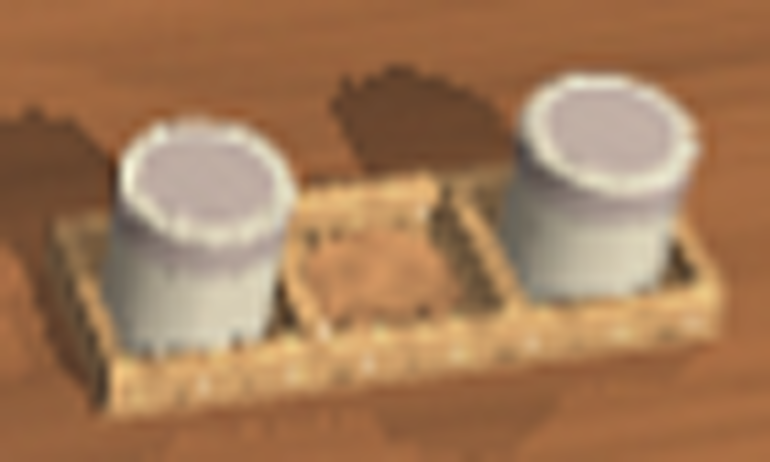

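```bash
python3 - <<'E'
from fit import *
t=pickle.load(open("pics/t2.pkl","rb"));s=pickle.load(open("pics/s2.pkl","rb"))
A=unproj(t,nat((85,220),6,[(98,196),(378,210)]),.053);B=unproj(s,nat((305,130),11,[(609,133),(208,180)]),.053)
for M in(A,B): d=M[0]-M[1];print(M.round(4),M.mean(0).round(4),np.degrees(np.arctan2(-d[0],d[1])),np.hypot(*d[:2]))
a=slice(None)
T=[[.03,.086,.016],[.03,-.086,.016],[-.03,-.086,.016],[-.03,.086,.016]]
fit(T,[(t,a,nat((85,220),6,[(68,122),(488,145),(470,290),(52,262)]))],[.3,.2,0])
fit(T,[(s,[0,1,2],nat((305,130),11,[(722,288),(107,365),(55,222)]))],[.3,.2,0])
print("pad",unproj(t,nat((85,220),6,[(268,208)]),.007))
E
```

```text
[[0.4489 0.3483 0.053 ]
 [0.4444 0.2369 0.053 ]] [0.4466 0.2926 0.053 ] -2.314824410281568 0.11148042437962152
[[0.4483 0.3478 0.053 ]
 [0.4427 0.2369 0.053 ]] [0.4455 0.2923 0.053 ] -2.8888541884483514 0.1110884998650918
pose [0.4467 0.2924] -3.04 res px [[0.4, -0.7], [-0.7, -0.4], [0.1, 0.5], [0.3, 0.6]]
pose [0.4429 0.2926] -2.41 res px [[0.2, 0.1], [0.3, 0.4], [-0.6, -0.6]]
pad [[0.44548702 0.29516765 0.007     ]]
```

```bash
python3 d.py .5083 .0454 .15 87.2
```

```text
t 14.85 p [ 0.3146 -0.1006  0.1471] rpy [ 1.8000e+02 -3.0000e-02  1.6687e+02] F [-0.1  0.2 -0.9] open 85.4
shift tool mm [-155.4  186.2   -2.9] rotvec [-0.   -0.    1.39]
```

The tin is at (0.508, 0.045). The empty cell is the middle one, centred at (0.446, 0.2925) with yaw -2.7°. I'll go to the tin.

Call:
servo_tool([
  [[-31,37,0,0,0,0],[-31,37,0,0,0,0],[-31,37,0,0,0,0],[-31,37,0,0,0,0],[-31,37,0,0,0,0]],
])

```text
time: 15.35
ee_pos: [0.5091, 0.0452, 0.1461]
tcp_rot: [-180.0, -0.1, 166.9]
wrist_force: [0.4, -1.3, 0.8]
opening: 0.0853
```

Call:
servo_tool([
  [[0,0,0,0,0,0.139],[0,0,0,0,0,0.139],[0,0,0,0,0,0.139],[0,0,0,0,0,0.139],[0,0,0,0,0,0.139]],
])

```text
time: 15.85
ee_pos: [0.5077, 0.0436, 0.1461]
tcp_rot: [-179.9, -0.1, 126.7]
wrist_force: [-0.5, -0.1, -0.1]
opening: 0.085
```

Call:
servo_tool([
  [[0,0,0,0,0,0.139],[0,0,0,0,0,0.139],[0,0,0,0,0,0.139],[0,0,0,0,0,0.139],[0,0,0,0,0,0.139]],
])

```text
time: 16.35
ee_pos: [0.5077, 0.0436, 0.1462]
tcp_rot: [-179.9, 0.0, 86.9]
wrist_force: [0.6, -0.5, -0.0]
opening: 0.085
```

```bash
python3 d.py .5083 .0454 .034 87.2
```

```text
t 16.35 p [0.5077 0.0436 0.1462] rpy [-1.7988e+02  2.0000e-02  8.6890e+01] F [ 0.6 -0.5 -0. ] open 85.0
shift tool mm [  1.9   0.8 112.2] rotvec [-0.002  0.    -0.005]
```

Call:
servo_tool([
  [[2,1,30,0,0,0],[0,0,35,0,0,0],[0,0,25,0,0,0],[0,0,15,0,0,0],[0,0,7,0,0,0]],
])

```text
time: 16.85
ee_pos: [0.5083, 0.0455, 0.0334]
tcp_rot: [-179.8, 0.0, 87.1]
wrist_force: [-0.4, 1.3, -0.2]
opening: 0.085
```

Call:
servo_tool([
  [[0,0,0,0,0,0],[0,0,0,0,0,0],[0,0,0,0,0,0],[0,0,0,0,0,0],[0,0,0,0,0,0]],
], gripper=38, newtons=40)

```text
time: 17.35
ee_pos: [0.5102, 0.0457, 0.0368]
tcp_rot: [179.9, -0.0, 87.0]
wrist_force: [-1.6, 0.5, 5.7]
opening: 0.045
```

Call:
servo_tool([
  [[0,0,0,0,0,0],[0,0,0,0,0,0],[0,0,0,0,0,0]],
])

```text
time: 17.65
ee_pos: [0.5102, 0.0457, 0.0368]
tcp_rot: [179.9, -0.0, 87.0]
wrist_force: [-1.1, -0.0, 6.0]
opening: 0.0451
```

Call:
servo_tool([
  [[0,0,-5,0,0,0],[0,0,-15,0,0,0],[0,0,-25,0,0,0],[0,0,-25,0,0,0],[0,0,0,0,0,0]],
])

```text
time: 18.15
ee_pos: [0.5113, 0.0458, 0.1099]
tcp_rot: [179.7, -0.0, 87.0]
wrist_force: [1.5, 0.6, -1.5]
opening: 0.0451
```

```bash
python3 d.py .446 .2925 .1 87.3; python3 - <<'E'
from h import *
from workcell import bot
c=bot.camera("scene");crop(c,(190,90,180,130),4,"pics/p1.png")
E
```

```text
t 18.15 p [0.5113 0.0458 0.1099] rpy [ 1.7965e+02 -5.0000e-02  8.7030e+01] F [ 1.5  0.6 -1.5] open 45.1
shift tool mm [243.  -78.1   9.7] rotvec [ 0.006 -0.001 -0.005]
```

View pics/p1.png

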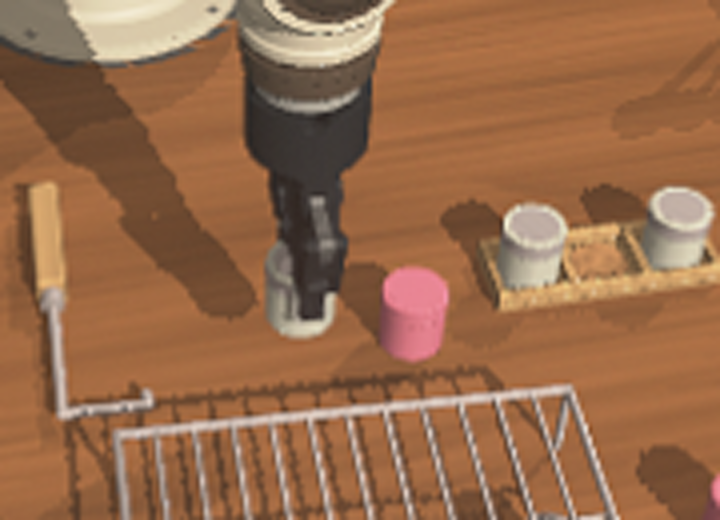

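Call:
servo_tool([
  [[0,0,0,0,0,0],[0,0,0,0,0,0]],
])

```text
time: 18.4
ee_pos: [0.5089, 0.0455, 0.1043]
tcp_rot: [-179.9, 0.0, 87.0]
wrist_force: [-0.3, -0.2, -2.2]
opening: 0.0449
```

```bash
python3 d.py .446 .2925 .1 87.3; python3 - <<'E'
from h import *
from workcell import bot
c=bot.camera("scene");crop(c,(235,130,60,60),10,"pics/p2.png");
o=bot.get_obs();print(o["q"],o["joint_efforts"],o["torque"])
E
```

```text
t 18.4 p [0.5089 0.0455 0.1043] rpy [-1.7991e+02  1.0000e-02  8.7020e+01] F [-0.3 -0.2 -2.2] open 44.9
shift tool mm [243.4 -75.6   4.4] rotvec [-0.002  0.    -0.005]
[ 5.11144086e+00 -5.89406622e-01 -1.18027188e+01  7.88834103e+01
  1.45793934e-03  9.80912843e+01] [ 3.26281297e-04 -4.73361683e+01  4.79407203e+01  1.20158188e-02
 -1.06313833e-03 -3.35866134e-04] [-0.02168397  0.00019459 -0.00667273]
```

View pics/p2.png

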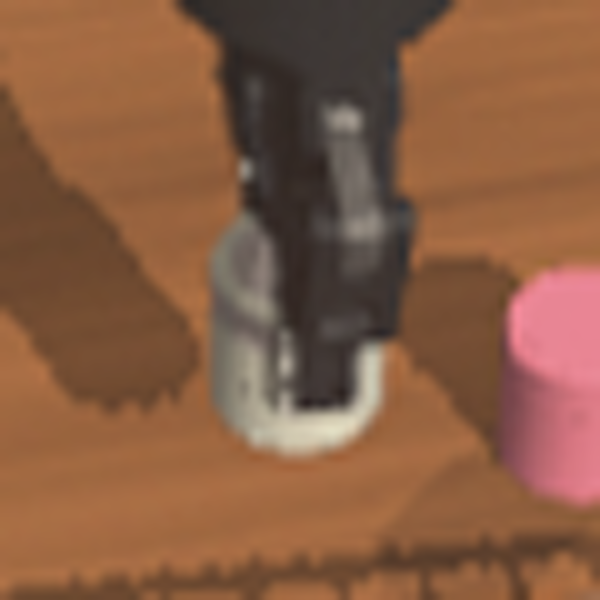

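The tin is held, clear of the counter. I'll carry it over the tray.

Call:
servo_tool([
  [[0,0,-16,0,0,-0.005],[25,-8,0,0,0,0],[35,-11,0,0,0,0],[40,-12,0,0,0,0],[40,-12,0,0,0,0]],
])

```text
time: 18.95
ee_pos: [0.4723, 0.1885, 0.1206]
tcp_rot: [-179.9, 0.0, 87.3]
wrist_force: [0.4, -0.7, -1.7]
opening: 0.0449
```

Call:
servo_tool([
  [[40,-12,0,0,0,0],[35,-11,0,0,0,0],[20,-7,0,0,0,0],[8,-3,0,0,0,0],[0,0,0,0,0,0]],
])

```text
time: 19.45
ee_pos: [0.4444, 0.2923, 0.1206]
tcp_rot: [-179.9, 0.0, 87.4]
wrist_force: [0.5, -0.1, -1.3]
opening: 0.045
```

Call:
servo_tool([
  [[0,0,10,0,0,0],[0,0,10,0,0,0],[0,0,10,0,0,0],[0,0,0,0,0,0],[0,0,0,0,0,0]],
])

```text
time: 19.95
ee_pos: [0.4449, 0.2913, 0.0909]
tcp_rot: [-180.0, 0.0, 87.3]
wrist_force: [-0.2, 0.3, -1.9]
opening: 0.0446
```

```bash
python3 d.py .446 .2925 .0750 87.3; python3 - <<'E'
from h import *
from workcell import bot
c=bot.camera("scene");crop(c,(290,100,100,80),8,"pics/p3.png")
c=bot.camera("top");crop(c,(85,200,120,90),6,"pics/p4.png")
E
```

```text
t 19.95 p [0.4449 0.2913 0.0909] rpy [-1.7996e+02  3.0000e-02  8.7270e+01] F [-0.2  0.3 -1.9] open 44.6
shift tool mm [ 1.2  1.1 15.9] rotvec [-0.001  0.    -0.001]
```

View pics/p3.png

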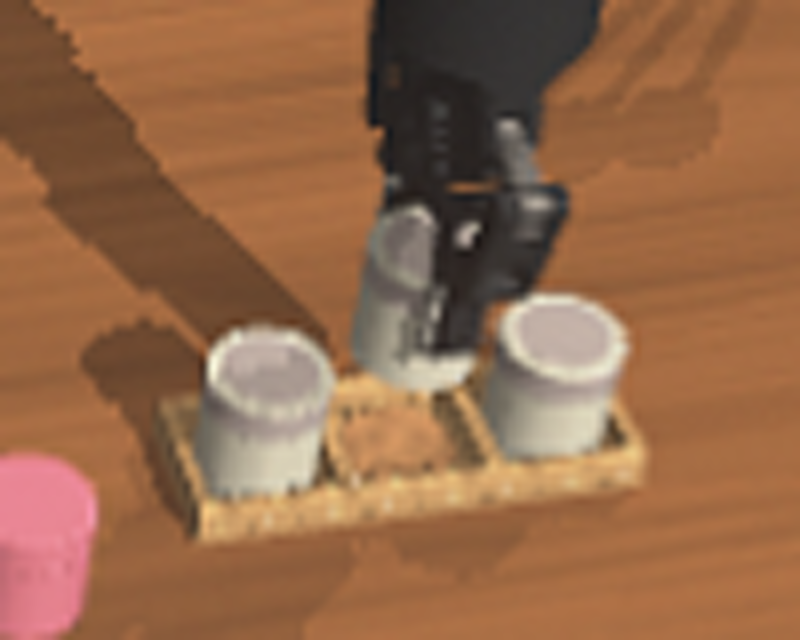

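View pics/p4.png

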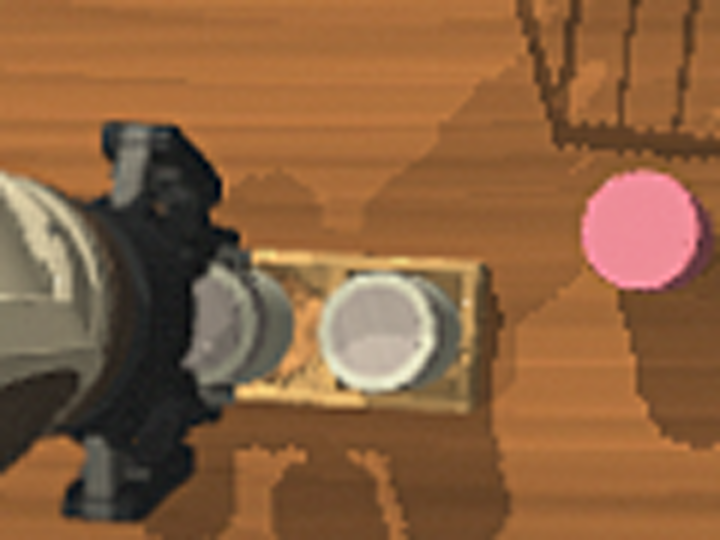

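The tin hangs over the middle cell (scene crop (415,330), cell at (395,440)), upright. I'll trim and lower to just above the walls.

Call:
servo_tool([
  [[1.2,1,8,0,0,0],[0,0,9,0,0,0],[0,0,9,0,0,0],[0,0,0,0,0,0],[0,0,0,0,0,0]],
])

```text
time: 20.55
ee_pos: [0.4457, 0.2929, 0.0648]
tcp_rot: [-180.0, 0.0, 87.3]
wrist_force: [0.6, -0.2, -1.3]
opening: 0.0449
```

```bash
python3 d.py .446 .2925 .0438 87.3; python3 - <<'E'
from h import *
from workcell import bot
s=bot.camera("scene");pickle.dump(s,open("pics/s3.pkl","wb"))
t=bot.camera("top");pickle.dump(t,open("pics/t3.pkl","wb"))
o=bot.get_obs();p=o["ee_pos"]
a=np.linspace(0,2*np.pi,72)
def circ(x,y,z,r=.023): return np.c_[x+r*np.cos(a),y+r*np.sin(a),0*a+z]
b=p[2]-.0368
crop(s,(305,110,75,62),10,"pics/p5.png",np.r_[proj(s,circ(p[0],p[1],b)),proj(s,circ(p[0],p[1],b+.048))])
crop(t,(85,220,100,60),8,"pics/p6.png",np.r_[proj(t,circ(p[0],p[1],b)),proj(t,circ(p[0],p[1],b+.048))])
E
```

```text
t 20.55 p [0.4457 0.2929 0.0648] rpy [-1.7996e+02  3.0000e-02  8.7310e+01] F [ 0.6 -0.2 -1.3] open 44.9
shift tool mm [-0.4  0.3 21. ] rotvec [-0.001  0.001  0.   ]
```

View pics/p5.png

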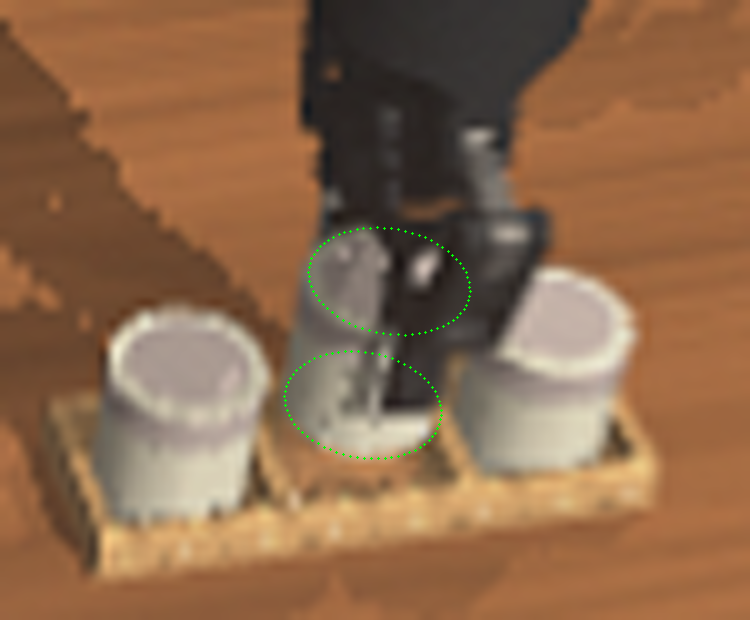

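View pics/p6.png

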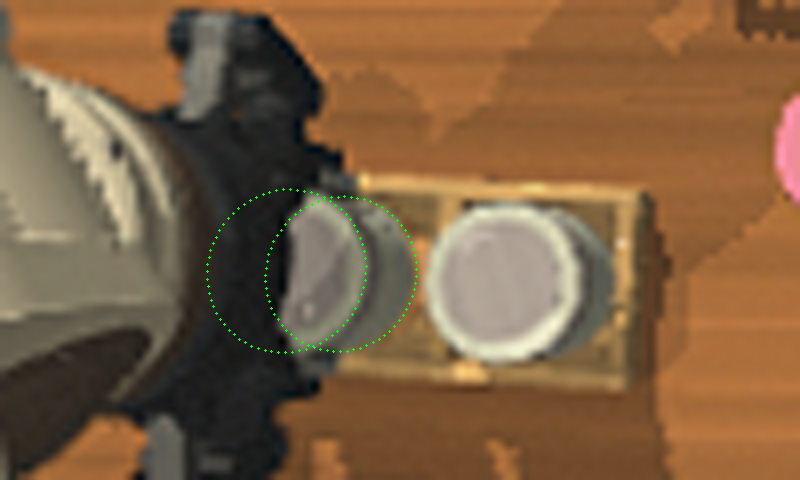

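The predicted outlines (green) match the held tin in both views, so it is centred on the cell within about 1 mm. I'll lower it in, watching the force.

Call:
servo_tool([
  [[-0.3,0.2,5,0,0,0],[0,0,4,0,0,0],[0,0,3,0,0,0],[0,0,2,0,0,0],[0,0,0,0,0,0]],
])

```text
time: 21.15
ee_pos: [0.446, 0.2926, 0.0509]
tcp_rot: [-180.0, 0.0, 87.3]
wrist_force: [0.0, -0.1, -1.6]
opening: 0.0451
```

Call:
servo_tool([
  [[0,0,2,0,0,0],[0,0,1,0,0,0],[0,0,0,0,0,0]],
])

```text
time: 21.45
ee_pos: [0.4461, 0.2927, 0.0482]
tcp_rot: [-180.0, 0.0, 87.3]
wrist_force: [-0.2, -0.1, -2.8]
opening: 0.0449
```

Call:
servo_tool([
  [[0,0,1.5,0,0,0],[0,0,1.5,0,0,0],[0,0,0,0,0,0]],
])

```text
time: 21.75
ee_pos: [0.4461, 0.2927, 0.0451]
tcp_rot: [-180.0, 0.0, 87.3]
wrist_force: [-1.1, -1.3, -2.8]
opening: 0.0452
```

Call:
servo_tool([
  [[0,0,0.7,0,0,0],[0,0,0.5,0,0,0],[0,0,0,0,0,0]],
])

```text
time: 22.05
ee_pos: [0.4462, 0.2927, 0.044]
tcp_rot: [-180.0, 0.0, 87.3]
wrist_force: [0.1, -0.2, -1.0]
opening: 0.0447
```

Call:
servo_tool([
  [[0,0,0.5,0,0,0],[0,0,0,0,0,0]],
])

```text
time: 22.25
ee_pos: [0.4462, 0.2928, 0.0438]
tcp_rot: [180.0, -0.0, 87.3]
wrist_force: [-0.9, -1.1, 1.4]
opening: 0.0448
```

Call:
servo_tool([
  [[0,0,0.5,0,0,0],[0,0,0,0,0,0]],
])

```text
time: 22.45
ee_pos: [0.4462, 0.2928, 0.0438]
tcp_rot: [180.0, -0.0, 87.3]
wrist_force: [-3.0, -1.6, 6.9]
opening: 0.0447
```

Contact came exactly at the expected height (0.0438), so it is seated on the pad. I'll release.

Call:
servo_tool([
  [[0,0,-0.5,0,0,0],[0,0,0,0,0,0],[0,0,0,0,0,0],[0,0,0,0,0,0],[0,0,0,0,0,0]],
], gripper=75)

```text
time: 22.95
ee_pos: [0.4462, 0.2927, 0.0435]
tcp_rot: [-180.0, 0.0, 87.3]
wrist_force: [-0.1, 0.4, -0.1]
opening: 0.0752
```

Call:
servo_tool([
  [[0,0,-10,0,0,0],[0,0,-25,0,0,0],[0,0,-40,0,0,0],[0,0,-40,0,0,0],[0,0,-30,0,0,0]],
])

```text
time: 23.45
ee_pos: [0.4464, 0.2929, 0.1921]
tcp_rot: [179.9, -0.1, 87.3]
wrist_force: [0.4, 0.0, 1.0]
opening: 0.0751
```

Call:
servo_tool([
  [[-20,0,0,0,0,0],[-40,-20,0,0,0,0],[-40,-20,0,0,0,0],[-40,-20,0,0,0,0],[-40,-20,0,0,0,0]],
])

```text
time: 23.95
ee_pos: [0.3567, 0.1155, 0.1892]
tcp_rot: [179.9, -0.0, 87.3]
wrist_force: [0.8, -0.6, 0.4]
opening: 0.0748
```

Call:
servo_tool([
  [[-40,-10,0,0,0,0],[-40,0,0,0,0,0],[-40,0,0,0,0,0],[-40,0,0,0,0,0],[0,0,0,0,0,0]],
])

```text
time: 24.45
ee_pos: [0.3398, -0.0463, 0.1895]
tcp_rot: [179.9, 0.1, 86.9]
wrist_force: [0.4, -0.3, -0.0]
opening: 0.0753
```

```bash
python3 - <<'E'
from fit import *
from workcell import bot
s=bot.camera("scene");t=bot.camera("top");pickle.dump(s,open("pics/s4.pkl","wb"));pickle.dump(t,open("pics/t4.pkl","wb"))
crop(s,(305,120,75,55),10,"pics/f1.png");crop(t,(85,220,120,55),6,"pics/f2.png")
cv2.imwrite("pics/f3.png",cv2.resize(t["color"][:,:,::-1],(800,600),interpolation=cv2.INTER_CUBIC))
cv2.imwrite("pics/f4.png",cv2.resize(s["color"][:,:,::-1],(800,600),interpolation=cv2.INTER_CUBIC))
print(bot.get_obs()["time"])
E
```

```text
24.55
```

View pics/f1.png

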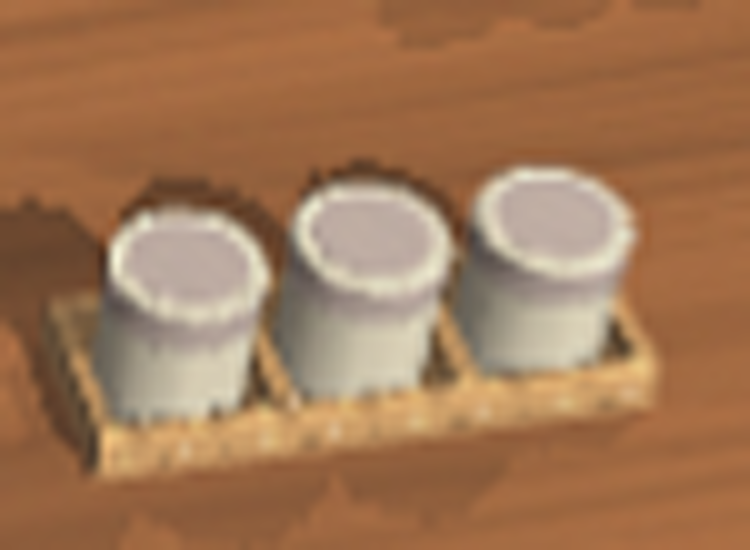

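View pics/f2.png

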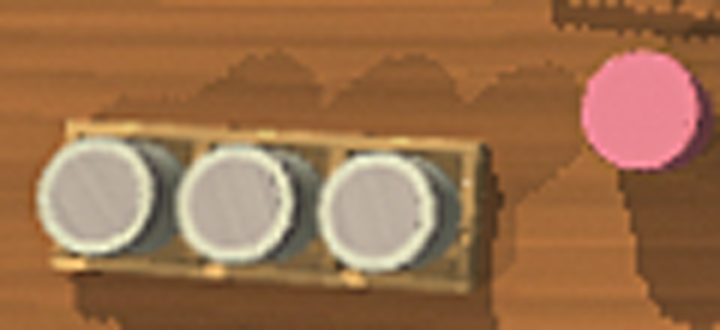

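View pics/f3.png

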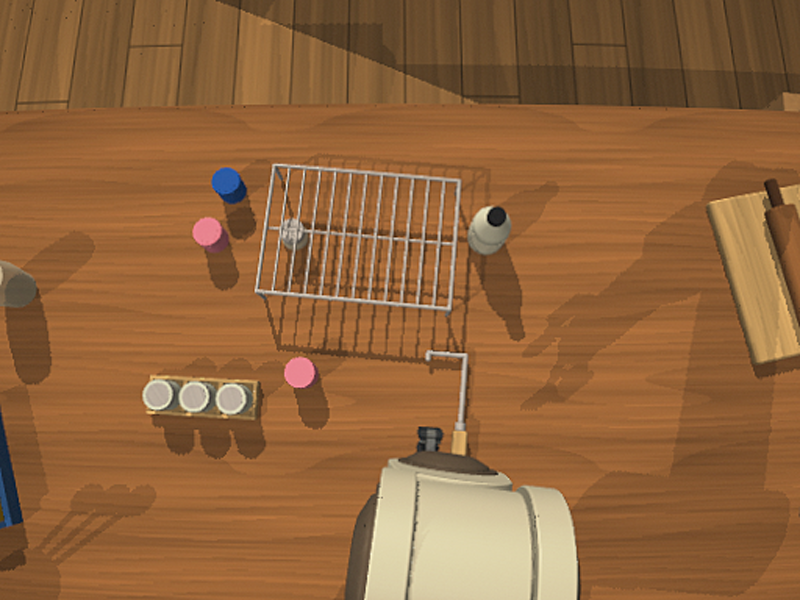

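View pics/f4.png

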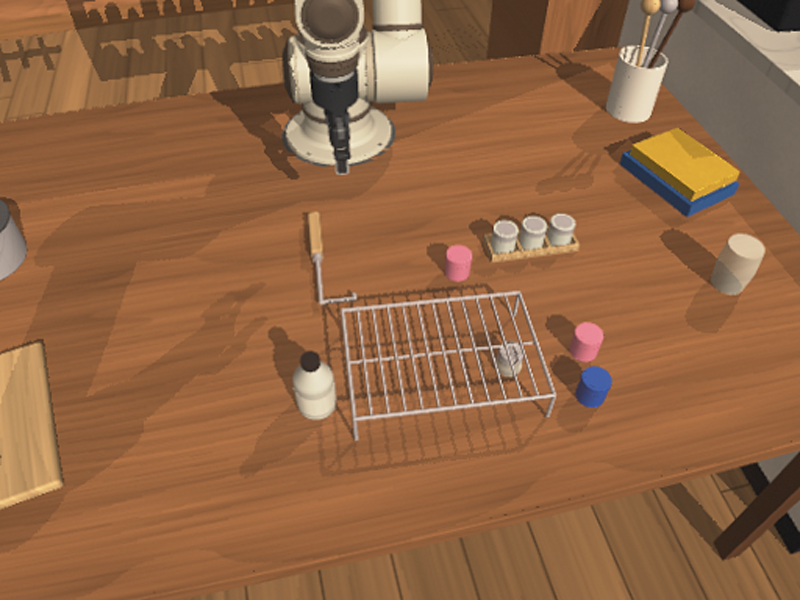

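The three tins stand level in the tray (scene crop tops at (188,265), (372,238) and (553,220)). The hook lies on the counter, and the jar, bottle and look-alikes are unmoved. The gripper touches nothing, so I'll hand in.

```bash
python3 -c "
from workcell import bot
print(bot.get_obs()['wrist_force']);bot.job_done()"
```

```text
[-0.29206837 -0.02935581 -0.11949554]
the job is handed in; nothing more can be done
```

The job is done and handed in at about 24.6 s of the 70 s. I drew the tin out from under the shelf with the hook and laid the hook flat on the counter to its right. Then I picked the tin up in front of the shelf and set it down in the tray's empty middle cell.

**Last checks:**
- **Tin seated:** it met the pad at a tool height of 43.8 mm, the height expected for a tin fully down. Both final pictures show it upright and level with its two neighbours.
- **Other things:** by eye, the other two tins, jar, bottle and pink and blue look-alikes stand where they were. The gripper was about 190 mm up and the wrist force near zero.
- **Forces:** the highest wrist force in the move reports was about 14 N, while pressing the hook onto the counter.

**Disagreements:** none of the checks failed.
- The two cameras differed by 1–2 mm on positions, up to 4 mm on the tray from its corners. The held tin still matched its predicted outline in both views before I lowered it.
- While gripping the tin on the counter, the measured tool position rose about 3 mm and shifted 2 mm, then went back to the commanded pose after the lift. I allowed for this when placing.

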